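# Press the lid of a tea tin home in the hand lidding press and hold it there

### The arm

A 6-joint arm with a two-finger parallel gripper is mounted at the origin on a cart in front of the work surface, level with it; the furniture and walls round the work are solid. World frame = base frame: x ahead of the robot, y to its left, z up, the work surface at z = 0. Lengths are in m, angles in degrees, forces in N, time in s.
With the tool pointing down it reaches from about 0.4 to 0.825 m from the base axis. Payload 7 kg.
Tool frame: the origin (TCP) lies at the very end of the fingers, on their centre line; the grasp point (between the pads) lies 19 mm behind it (r.grip_depth is the distance from the TCP to the grasp point, in m); z points along the fingers, y is the line along which they close (so a half turn about z gives the same grasp; the last joint's range is limited). The gripper opens to 88 mm and grips with 3 to 60 N. Pads are 19 mm wide; open, the fingers measure 130 mm over their backs; the gripper's body (78 mm by 193 mm) begins 47 mm behind the grasp point.
Start: joints at [-52.592, 20.546, 0.682, 0, -70.136, -16.507], TCP at [0.241, -0.631, 0.227] pointing down, gripper open.
Joint ranges: [-176.03, 176.03], [-82.01, 121.73], [-58.28, 71.71], [-173.87, 95.51], [-174.79, -0.11], [-173.66, 173.66]. Speed limits (degrees/s): [136.94, 136.94, 172.46, 180, 180, 180].

### API

Orientations are given as [roll, pitch, yaw] about the fixed x, y, z axes, in that order (R = Rz(yaw) Ry(pitch) Rx(roll)).
In Python, from plant import r gives the robot as it stands.
- The arm moves only by the tool play_rows, never from a script. Its argument "rows" is a list that holds one entry, the list of rows, each a list of 5 numbers: the closure, from 0 (fully open) to 1 (shut), then the shift along the tool's x, y, z each as a share of 0.5 m, from -1 to 1, then the turn about the tool's z as a share of 1.5 rad, from -1 to 1. A call has exactly 8 rows; each row is the pose to reach, as a shift and turn from the pose commanded when the call began, along the tool's axes at that moment; what a row does not reach only later rows make up. A row lasts 1/12 s, in which the tool goes at most 41.7 mm and 7.16 degrees, less where a joint would pass 70% of its speed; a pose out of reach is approached as far as the arm can. A call with a number of a shift or a turn outside -1 to 1 is refused whole. A call with a gripper value outside its range is refused whole. The fingers move at their own pace and stop on an object; "squeeze" is the grip in N (left out, the last holds). Time passes only in rows, so rows that repeat a pose let the fingers close, or fill a call up. It gives the time, the measured TCP pose, the force, the opening and the grip force at its end, in the units of the state.
- r.get_state(): the state, without advancing time (a new reading comes with each control period).
- r.capture(name): name is "side" or "top"; returns the picture (480x640x3 uint8, red, green, blue); there is no depth.
- r.camera_info(name): a dict with "fovy" (degrees; the focal length in pixels is half the picture's height over the tangent of half this angle, whatever the lens; pixels are square), "cx", "cy" (the principal point, pixels), "pose" (4x4, takes a point from camera to world coordinates). Camera axes: x right, y down, z forward; pixel columns grow to the right and rows downward; lengths in m; the calibration is good to about 2 mm. A picture is of the moment at which its call begins. camera_info takes no time and is no camera call.
- r.close_job(): hands the job in; it is judged then, once.
The state is a dict: "time_s": time; "joints": joint angles; "qd": joint speeds; "joint_torque": joint torques, N m; "tcp_pos": TCP position; "eef_rot": TCP orientation; "contact_force": force on the tool from outside, world axes, zero at the start; "moment": the same for the moment, N m; "gripper_width": finger opening in m; "gripper_force": force on a finger pad.
Only numpy, scipy, OpenCV 4.12 (cv2) and the standard library are available. Lean on these libraries where they do the work, as an engineer would, in place of code of your own. Each camera call takes 0.05 s, during which the arm holds its last target. There are 200 camera calls.

### The job

Slide the round tin whose lid still stands proud across the table into the half-moon nest of the hand lidding press, then push the press's lever down by its palm pad until the foot has driven the lid fully home and the foot's spring is squeezed to about half its travel (5 of its 10 mm, when the dark ring on the foot's stem meets the rim of the barrel). The lid's sealing ring needs that steady pressure to take, so finish while still holding the lever there, neither letting it rise nor bottoming it. Leave the spice jar, the tape roll and the funnel where they are.

Things in the scene. Friction and masses are not known exactly. Their poses are not given: they have to be found in the camera images.
- press: the hand lidding press, a grey C-frame fixed to the table. Origin: on the table top, midway in the nest, under the ram's axis. Own axes: a tin slides into the nest towards +x; the column (34 x 44 mm, 0.16 m high) stands at y +0.12 m on a foot plate 110 x 78 x 10 mm (y 0.089 to 0.167); the lever runs towards -y; z up
- press_nest (a point): middle of the nest on the table top (same point and axes as the press). The nest is a steel half-moon fence 16 mm high, inner radius 66.5 mm, reaching 66 degrees to either side of the press's +x, open towards -x; the tin stands on the bare table in it
- lever_pivot (a point): pivot of the lever, at the press's y +0.112, z 0.181 m. The lever runs from it over the ram towards -y, 20 mm wide, 0.18 to 0.21 m up over the nest at rest; the guide boss below it is 42 mm across, 0.122 to 0.151 m up. An upright tool clears the raised press if it stays 38 mm in front (-x) of the ram's axis where lower than 0.08 m and 25 mm where higher
- tin: the loose round tin to be closed, plain metal, 130 mm in diameter, about 0.4 kg, too wide to grasp. Origin: centre of its underside, z up. Its lid's top is 54 mm up at the start and 48 mm when home; the lid's skirt hangs 14 mm down from there, flush with the tin's side. The other tins, at the back of the table, are already shut
- lid_top (a point): centre of the upper face of the lid of the loose tin; goes down with the lid
- tin_lid (a joint): how far the lid is pushed onto the tin, m: 0 = 6 mm proud (start), 0.006 = fully home. It takes 5 to 11 N on the lid and is springy: it creeps up again when not kept pressed
- press_lever (a joint): lever angle, rad: 0 = up, at rest; grows as the palm pad goes down; 0.305 = lower stop. A spring lifts it when let go. The ram goes down 0.112 m per rad. With the tin in the nest the foot meets the lid at about 0.15, the lid is home at about 0.205, the foot's spring is half squeezed at about 0.25
- palm_pad (a point): middle of the upper face of the black palm pad on the lever's end (46 mm wide, 70 mm along the lever, 18 mm thick), over the press's y -0.135 m, 0.226 m up at rest, 0.165 m up at the hold, tilted 0.125 rad with the lever. Push down on it: 2 to 3 N at first, 7 N as the lid comes home, 17 N (15 to 20) at the wanted hold, 24 N bottomed
- press_foot (a joint): squeeze of the sprung foot, m: 0 = fully out, 0.010 = bottomed in its barrel; 0.005 is wanted (the dark ring on its stem then meets the barrel's rim). 1 mm at the palm pad is about 0.45 mm here once the lid is home. The foot is a black disc 70 mm across on the ram's lower end, its underside 71 mm above the table at rest
- spice_jar_a: bystander: spice jar, 44 mm across, 96 mm high, in front of the bag sealer; origin under its centre
- tape_roll: bystander: wide roll of packing tape lying flat, 96 mm across, 48 mm high, front left; origin under its centre
- funnel_b: bystander: white funnel standing on its rim, 66 mm across, 68 mm high, behind the lever's handle; origin under its centre

How it is judged (in metres and radians):
On the way, in this order (a step that is already met when the one before it is completed fails the run):
1. the tin stands in the nest under the raised foot, lid still proud (horizontal distance between tin and press below 0.007 m and angle between tin's own z axis and vertical below 0.05 rad and value of joint press_lever below 0.08 rad and value of joint tin_lid below 0.0015 m), for 0.2 s.
2. the press has driven the lid home (value of joint tin_lid above 0.0048 m and contact force between press_foot and tin above 8 N), for 0.1 s.
At the end, for the whole second after the job is handed in: The program ends holding: tin upright in the nest (centre within 8 mm of the ram's axis), lid home within 1.2 mm, foot pressing the lid with over 15 N, its spring squeezed 3 to 7 of 10 mm, and the robot itself keeping the lever down with over 6 N, through the last second (horizontal distance between tin and press below 0.008 m and angle between tin's own z axis and vertical below 0.05 rad and value of joint tin_lid above 0.0048 m and value of joint press_foot between 0.003 and 0.007 m and contact force between press_foot and tin above 15 N and contact force between any of the fingers, the arm and press_lever above 6 N); the arm keeps its last pose, push and grip.
It fails at once if a bystander is disturbed (moved more than 25 mm) (distance of any of spice_jar_a, tape_roll, funnel_b from where it was at the start of the episode above 0.025 m).
It also fails if it takes over 64 s, if anything falls off the work surface, if the arm or the gripper's body presses on something with over 40 N, if the wrist force passes 120 N, or if a joint passes its speed limit or range.

## Working session

There is one attempt and no reset: what is moved stays moved. The work goes in short steps, Python scripts to look and compute and a tool call to move; the robot and the scene stay as the last step left them, time stands still between calls to the robot, and variables do not carry over. Pictures are saved under pics/ and viewed, at most 10 in all, crops included, and the job is handed in when it is done.

Besides the shell and the picture viewer there is one more tool, called after "Emit:" as a command line: name --argument value ..., lists and objects as JSON in quotes. play_rows: Moves the arm, as the interface text tells. Its arguments: {"type":"object","properties":{"rows":{"type":"array","items":{"type":"array","items":{"type":"array","items":{"type":"number"}}}},"squeeze":{"type":"number"}},"required":["rows"]}

```bash
mkdir -p pics; python3 - <<'E'
from plant import r
import cv2
for n in("side","top"):
    cv2.imwrite(f"pics/{n}0.png",r.capture(n)[:,:,::-1]); i=r.camera_info(n); print(n,i["fovy"],i["cx"],i["cy"],i["pose"])
s=r.get_state();print(s)
E
```

```text
side 48.367930840418495 322.97200978420926 240.32000359087473 [[-0.91523989 -0.26587998  0.30272723  0.2200538 ]
 [-0.40281294  0.58738735 -0.70193863  1.18639523]
 [ 0.00881328 -0.76438468 -0.64470023  0.9684839 ]
 [ 0.          0.          0.          1.        ]]
top 56.61275034244946 315.6996770342628 237.1705075080064 [[ 0.0079213  -0.9892188   0.1462307   0.4437452 ]
 [-0.99988611 -0.00595691  0.01386653  0.27482207]
 [-0.01284595 -0.14632389 -0.98915333  1.25156076]
 [ 0.          0.          0.          1.        ]]
{'time_s': 0.1, 'joints': array([-5.25921856e+01,  2.05845054e+01,  6.37550141e-01, -1.79342113e-02,
       -7.01376436e+01, -1.65043981e+01]), 'qd': array([ 0.12225933, -0.08637848,  0.06001933,  0.12049789, -0.0353629 ,
       -0.08373562]), 'joint_torque': array([-4.57777533e-04, -5.84163988e+01,  2.93755835e+01,  7.01553404e+00,
        1.02337101e-02, -6.09327731e-05]), 'tcp_pos': array([ 0.24061083, -0.63016214,  0.22573648]), 'eef_rot': array([ 1.79914097e+02, -7.87011573e-03, -1.59102684e+02]), 'contact_force': array([-0.57126997,  0.25230007,  0.03231185]), 'moment': array([ 6.60459398e-02, -1.40236923e-06,  2.33010294e-02]), 'gripper_force': 0.0, 'gripper_width': 0.08814037221182502}
```

View pics/top0.png

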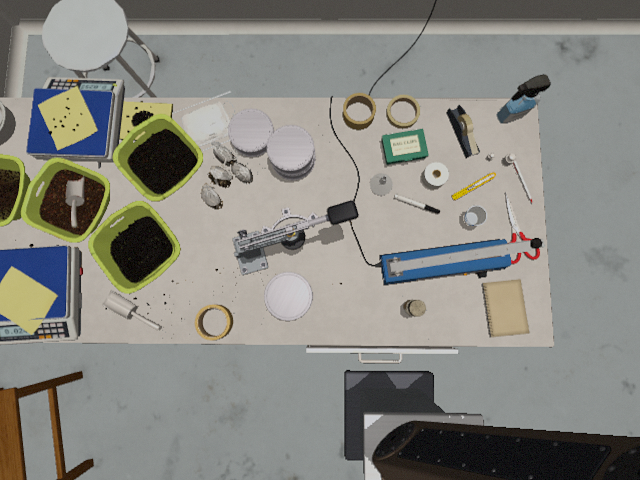

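View pics/side0.png

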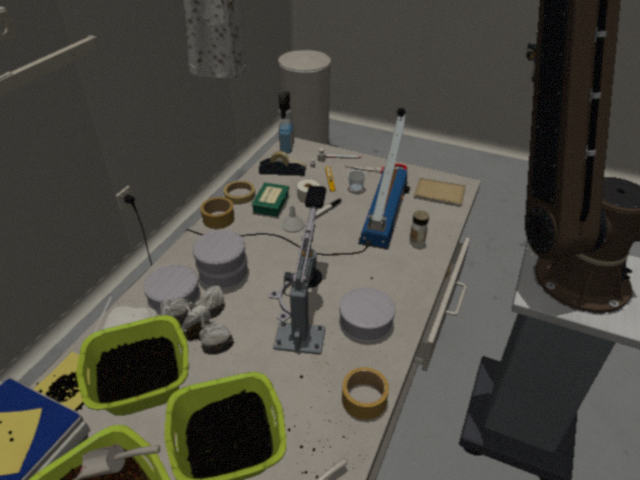

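The top view shows the loose tin at about (289,296), the tape roll at (213,322), and the press column near (245,243). The palm pad is at (342,212), the funnel at (381,184) and the jar at (415,308). I'll zoom in on the press.

```bash
cat > h.py <<'E'
import numpy as np, cv2
from plant import r
def K(n):
    i=r.camera_info(n); return 240/np.tan(np.radians(i["fovy"]/2)),i["cx"],i["cy"],np.array(i["pose"])
def ray(n,u,v,z):
    f,cx,cy,P=K(n); d=P[:3,:3]@[(u-cx)/f,(v-cy)/f,1]; return P[:3,3]+d*(z-P[2,3])/d[2]
def proj(n,p):
    f,cx,cy,P=K(n); q=P[:3,:3].T@(np.array(p)-P[:3,3]); return np.array([f*q[0]/q[2]+cx,f*q[1]/q[2]+cy])
E
python3 - <<'E'
from h import *
a=cv2.imread("pics/top0.png")
cv2.imwrite("pics/c1.png",cv2.resize(a[180:330,220:370],None,fx=4,fy=4,interpolation=cv2.INTER_CUBIC))
b=cv2.imread("pics/side0.png")
cv2.imwrite("pics/c2.png",cv2.resize(b[180:360,240:400],None,fx=3.3,fy=3.3,interpolation=cv2.INTER_CUBIC))
E
```

```text
(no output)
```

View pics/c1.png

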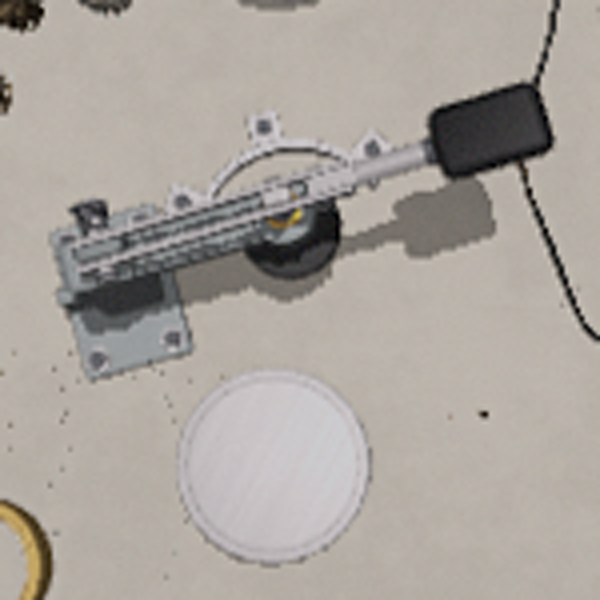

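View pics/c2.png

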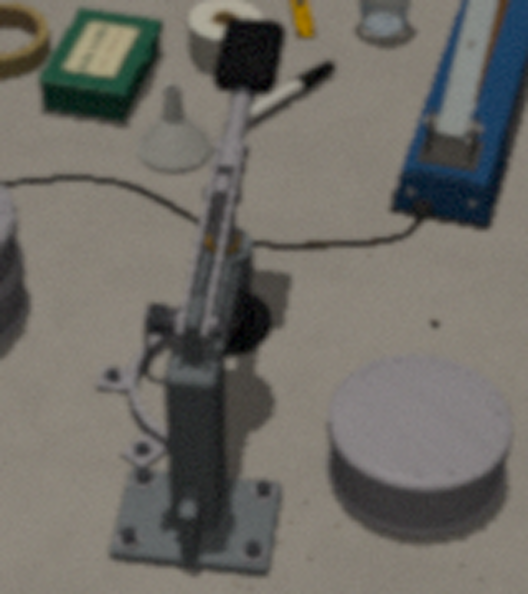

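The top crop shows the pad centred at (490,129) and the lid at (275,467), r 96. The nest's lug bolts are at (264,127), (182,203) and (374,149), and the plate's front corners at (93,381) and (190,352). In the side crop the plate's four bolts are at (144,476), (264,489), (128,536) and (254,549).

```bash
python3 - <<'E'
from h import *
np.set_printoptions(precision=4,suppress=True)
T=lambda p,z:ray("top",220+(p[0]+.5)/4-.5,180+(p[1]+.5)/4-.5,z)[:2]
S=lambda p,z:ray("side",240+(p[0]+.5)/3.3-.5,180+(p[1]+.5)/3.3-.5,z)[:2]
B=[T(p,.006) for p in((264,127),(182,203),(374,149))]
A=np.array([[2*b[0],2*b[1],1] for b in B]); c=np.linalg.solve(A,[b@b for b in B]); print("bolts",B,"nest c",c[:2],"R",np.sqrt(c[2]+c[:2]@c[:2]))
pb=np.array([S(p,.012) for p in((144,476),(264,489),(128,536),(254,549))]);pc=pb.mean(0)
ex=(pb[0]+pb[2]-pb[1]-pb[3])/2; print("plate c",pc,"x dir",ex/np.linalg.norm(ex),np.linalg.norm(ex))
cc=np.array([S(p,.01) for p in((112,555),(268,573),(280,483),(130,478))]);print("corners",cc.mean(0),cc, "top corners",T((93,381),.01),T((190,352),.01))
pad=T((490,129),.226);print("pad",pad)
d=pc-pad; ey=d/np.linalg.norm(d);print("len",np.linalg.norm(d),"(.263) yaw",np.degrees(np.arctan2(-ey[0],ey[1])), "nest", pad+.135*ey, pc-.128*ey)
g=cv2.cvtColor(cv2.imread("pics/top0.png"),cv2.COLOR_BGR2HSV)
m=((g[...,2]>195)&(g[...,1]<22)).astype(np.uint8);m[:265]=0;m[330:]=0;m[:,:255]=0;m[:,325:]=0
k,_=cv2.findContours(m,0,2);k=max(k,key=cv2.contourArea);(u,v),R=cv2.minEnclosingCircle(k);e=cv2.fitEllipse(k);print(u,v,R,e,"tin",ray("top",*e[0],.054))
for n,p,z in(("jar",(415,307),.096),("tape",(213,322),.048),("funnel",(381,186),0.03)):print(n,ray("top",*p,z)[:2])
E
```

```text
bolts [array([0.7018, 0.3787]), array([0.6465, 0.4359]), array([0.6862, 0.3001])] nest c [0.6191 0.3542] R 0.08618743075454863
plate c [0.5829 0.4749] x dir [0.9589 0.2836] 0.08651129524045562
corners [0.58   0.4808] [[0.6203 0.531 ]
 [0.5174 0.5015]
 [0.5417 0.4257]
 [0.6407 0.4651]] top corners [0.5198 0.4944] [0.5405 0.4272]
pad [0.6557 0.2277]
len 0.2576699886954506 (.263) yaw 16.410254449248143 nest [0.6175 0.3572] [0.619  0.3521]
290.74591064453125 294.74591064453125 21.57263946533203 ((291.29986572265625, 293.8243713378906), (36.72528076171875, 41.341983795166016), 144.5648193359375) tin [0.4676 0.3555 0.054 ]
jar [0.4358 0.0359]
tape [0.3916 0.5634]
funnel [0.771  0.1093]
```

```bash
cat >> h.py <<'E'
from scipy.spatial.transform import Rotation as Ro
def frac(x,y,z,yaw):
    s=r.get_state(); R=Ro.from_euler("xyz",s["eef_rot"],degrees=True).as_matrix()
    d=R.T@(np.array([x,y,z])-s["tcp_pos"])/.5; t=-np.radians((yaw-s["eef_rot"][2]+180)%360-180)/1.5
    print("share",np.round(d,4),"turn",round(t,4))
N=np.array([.619,.354]);EX=np.array([.959,.283]);EY=np.array([-.283,.959])
E
python3 - <<'E'
from h import *
np.set_printoptions(precision=4,suppress=True)
g=cv2.imread("pics/top0.png").astype(int)
# lid bluish-grey vs warm table: b-r
m=((g[...,0]-g[...,2])>-6).astype(np.uint8)*255;m[:265]=0;m[330:]=0;m[:,:255]=0;m[:,325:]=0
k,_=cv2.findContours(m,0,2);k=cv2.convexHull(max(k,key=cv2.contourArea));e=cv2.fitEllipse(k);print(e)
t=ray("top",*e[0],.054)[:2]; print("tin top",t, "eyeball",ray("top",288.4,296.4,.054)[:2]); print("press frame",(t-N)@EX,(t-N)@EY)
frac(.47,-.25,.226,180); frac(.45,.05,.226,165)
E
```

```text
((287.9562683105469, 295.9825744628906), (47.6261100769043, 48.40739059448242), 44.154701232910156)
tin top [0.4618 0.3644] eyeball [0.4607 0.3631]
press frame -0.1478397514897244 0.05441869091043831
share [-0.6998  0.5467  0.0002] turn 0.2432
share [-0.8765  1.1215  0.001 ] turn 0.4177
```

Emit:
play_rows --rows '[[[0.36,-0.7,0.55,0,0.24],[0.36,-0.7,0.55,0,0.24],[0.36,-0.7,0.55,0,0.24],[0.36,-0.7,0.55,0,0.24],[0.36,-0.7,0.55,0,0.24],[0.36,-0.7,0.55,0,0.24],[0.36,-0.7,0.55,0,0.24],[0.36,-0.7,0.55,0,0.24]]]'

```text
time_s: 0.77
tcp_pos: [0.4111, -0.3454, 0.2264]
eef_rot: [180.0, -0.0, -179.7]
contact_force: [0.9, -0.2, -0.1]
gripper_width: 0.0561
gripper_force: 0.0
```

```bash
python3 -c "
from h import *
frac(.45,.05,.226,165)"
```

```text
share [-0.0815  0.7904  0.001 ] turn 0.1776
```

Emit:
play_rows --rows '[[[0.36,-0.1,0.79,0,0.18],[0.36,-0.1,0.79,0,0.18],[0.36,-0.1,0.79,0,0.18],[0.36,-0.1,0.79,0,0.18],[0.36,-0.1,0.79,0,0.18],[0.36,-0.1,0.79,0,0.18],[0.36,-0.1,0.79,0,0.18],[0.36,-0.1,0.79,0,0.18]]]'

```text
time_s: 1.43
tcp_pos: [0.4492, -0.0251, 0.2267]
eef_rot: [180.0, 0.0, 164.8]
contact_force: [1.4, -0.5, 0.4]
gripper_width: 0.0559
gripper_force: 0.0
```

```bash
python3 -c "
from h import *
t=np.array([.461,.364]); w=N-.075*EX+.0*EY; d=w-t; L=np.hypot(*d);h=d/L; yaw=np.degrees(np.arctan2(h[1],h[0]));print(w,L,yaw)
a=t-.095*h;print(a);frac(*a,.226,yaw+180);frac(*a,.02,yaw+180)"
```

```text
[0.547075 0.332775] 0.0915636732006749 -19.939000982921677
[0.37169466 0.39639685]
share [0.3705 0.7728 0.0016] turn 0.0552
share [0.3706 0.7727 0.4136] turn 0.0552
```

Emit:
play_rows --rows '[[[0.36,0.37,0.77,0,0.055],[0.36,0.37,0.77,0,0.055],[0.36,0.37,0.77,0,0.055],[0.36,0.37,0.77,0,0.055],[0.36,0.37,0.77,0,0.055],[0.36,0.37,0.77,0,0.055],[0.36,0.37,0.77,0,0.055],[0.36,0.37,0.77,0,0.055]]]'

```text
time_s: 2.1
tcp_pos: [0.388, 0.3026, 0.2267]
eef_rot: [180.0, -0.0, 160.1]
contact_force: [2.3, 0.2, -0.3]
gripper_width: 0.056
gripper_force: 0.0
```

```bash
python3 -c "
from h import *
frac(.3717,.3964,.02,160.06)"
```

```text
share [0.0945 0.1652 0.4134] turn 0.0006
```

Emit:
play_rows --rows '[[[0.36,0.095,0.165,0,0],[0.36,0.095,0.165,0,0],[0.36,0.095,0.165,0,0],[0.36,0.095,0.165,0.1,0],[0.36,0.095,0.165,0.2,0],[0.36,0.095,0.165,0.28,0],[0.36,0.095,0.165,0.35,0],[0.36,0.095,0.165,0.41,0]]]'

```text
time_s: 2.77
tcp_pos: [0.3789, 0.3909, 0.0199]
eef_rot: [179.8, -1.1, 160.7]
contact_force: [0.4, 0.2, -0.2]
gripper_width: 0.0559
gripper_force: 0.0
```

```bash
python3 -c "
from h import *
w=N-.075*EX;h=np.array([.940,-.341]);frac(*(w-.068*h),.02,160.06)"
```

```text
share [-0.2198  0.0031 -0.0045] turn 0.0071
```

Emit:
play_rows --rows '[[[0.36,0,0,0,0],[0.36,-0.015,0,0,0],[0.36,-0.03,0,0,0],[0.36,-0.045,0,0,0],[0.36,-0.06,0,0,0],[0.36,-0.075,0,0,0],[0.36,-0.09,0,0,0],[0.36,-0.1,0,0,0]]]'

```text
time_s: 3.43
tcp_pos: [0.4275, 0.3751, 0.0217]
eef_rot: [179.8, -1.1, 160.7]
contact_force: [-4.5, 1.7, 3.0]
gripper_width: 0.0559
gripper_force: 2.4
```

```bash
python3 -c "
from h import *
w=N-.075*EX;h=np.array([.940,-.341]);frac(*(w-.068*h),.02,160.06)"
```

```text
share [-0.1178  0.0008  0.001 ] turn 0.0071
```

Emit:
play_rows --rows '[[[0.36,-0.02,0,0,0],[0.36,-0.04,0,0,0],[0.36,-0.06,0,0,0],[0.36,-0.08,0,0,0],[0.36,-0.095,0,0,0],[0.36,-0.11,0,0,0],[0.36,-0.115,0,0,0],[0.36,-0.118,0,0,0]]]'

```text
time_s: 4.1
tcp_pos: [0.4823, 0.355, 0.0191]
eef_rot: [179.9, -1.2, 160.7]
contact_force: [-4.8, 1.5, 3.3]
gripper_width: 0.0561
gripper_force: 2.3
```

Emit:
play_rows --rows '[[[0.36,0.02,0,0,0],[0.36,0.04,0,0,0],[0.36,0.06,0,0,0],[0.36,0.08,0,0,0],[0.36,0.08,0,0,0],[0.36,0.08,0,0,0],[0.36,0.08,0,0,0],[0.36,0.08,0,0,0]]]'

```text
time_s: 4.77
tcp_pos: [0.4442, 0.3688, 0.0202]
eef_rot: [179.9, -1.1, 160.7]
contact_force: [-0.7, -0.5, 0.3]
gripper_width: 0.0561
gripper_force: 0.0
```

```bash
cat > tin.py <<'E'
from h import *
import sys
np.set_printoptions(precision=4,suppress=True)
n=sys.argv[1]; a=r.capture("top")[:,:,::-1]; s=r.capture("side")[:,:,::-1]
cv2.imwrite(f"pics/t{n}.png",a)
A=cv2.resize(a[180:330,220:370],None,fx=3,fy=3,interpolation=cv2.INTER_CUBIC);B=cv2.resize(s[210:360,260:410],None,fx=3,fy=3,interpolation=cv2.INTER_CUBIC)
cv2.imwrite(f"pics/ab{n}.png",np.hstack([A[:,:400],B[:,:400]]))
print(r.get_state()["tcp_pos"],r.get_state()["eef_rot"],r.get_state()["joints"])
E
python3 tin.py 1
```

```text
[0.4444 0.3686 0.0201] [179.863  -1.141 160.678] [  58.2768   23.9625  -24.4278   -1.7184  -41.7337 -166.3165]
```

View pics/ab1.png

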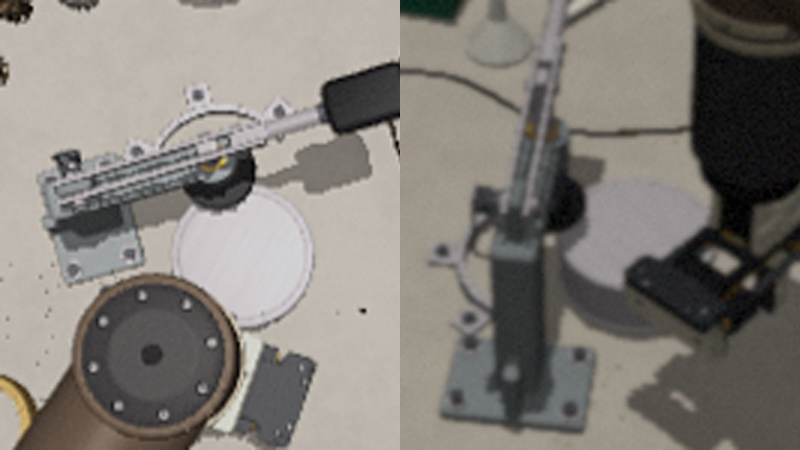

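The tin's lid is centred at (243,257), r 70, in the left crop, and it is clear of the foot plate. The gripper is behind it.

```bash
python3 -c "
from h import *
t=ray('top',220+(243.5)/3-.5,180+257.5/3-.5,.054)[:2];print(t,(t-N)@EX,(t-N)@EY)
a=t-.09*EX;print(a)
frac(*a,.02,-163.6)"
```

```text
[0.54387816 0.33148849] -0.07841259762728427 -0.00032905581663226005
[0.45756816 0.30601849]
share [-0.0663 -0.1093 -0.0013] turn -0.4156
```

Emit:
play_rows --rows '[[[0.36,-0.01,-0.03,0,-0.08],[0.36,-0.02,-0.05,0,-0.16],[0.36,-0.03,-0.08,0,-0.24],[0.36,-0.04,-0.1,0,-0.32],[0.36,-0.043,-0.127,0,-0.416],[0.36,-0.043,-0.127,0,-0.416],[0.36,-0.043,-0.127,0,-0.416],[0.36,-0.043,-0.127,0,-0.416]]]'

```text
time_s: 5.53
tcp_pos: [0.444, 0.302, 0.0198]
eef_rot: [179.2, -0.8, -163.7]
contact_force: [-0.2, 0.0, -0.8]
gripper_width: 0.0559
gripper_force: 0.0
```

```bash
python3 -c "
from h import *
print(r.get_state()['eef_rot'],r.get_state()['joints'])
for k in(.09,.0687):
  frac(*(N-k*EX),.02,-163.6)"
```

```text
[ 179.20493195   -0.81082981 -163.7332283 ] [  54.2955634    21.06444921  -29.6236914    -1.7710167   -39.47413862
 -126.66571097]
share [-0.1851  0.0013 -0.003 ] turn -0.0016
share [-0.2277  0.0014 -0.0036] turn -0.0016
```

Emit:
play_rows --rows '[[[0.36,-0.04,0,0,0],[0.36,-0.07,0,0,0],[0.36,-0.095,0,0,0],[0.36,-0.12,0,0,0],[0.36,-0.145,0,0,0],[0.36,-0.17,0,0,0],[0.36,-0.19,0,0,0],[0.36,-0.2,0,0,0]]]'

```text
time_s: 6.2
tcp_pos: [0.5401, 0.3304, 0.0178]
eef_rot: [179.2, -0.9, -163.6]
contact_force: [-3.6, -0.2, 3.1]
gripper_width: 0.0563
gripper_force: 2.6
```

Emit:
play_rows --rows '[[[0.36,-0.005,0,0,0],[0.36,-0.01,0,0,0],[0.36,-0.014,0,0,0],[0.36,-0.018,0,0,0],[0.36,-0.021,0,0,0],[0.36,-0.024,0,0,0],[0.36,-0.027,0,0,0],[0.36,-0.027,0,0,0]]]'

```text
time_s: 6.87
tcp_pos: [0.5525, 0.3338, 0.0179]
eef_rot: [179.2, -0.8, -163.6]
contact_force: [-2.6, -1.0, 0.6]
gripper_width: 0.056
gripper_force: 1.6
```

```bash
python3 tin.py 2; python3 -c "
from h import *
p=r.get_state()['tcp_pos'][:2]-N; print(p@EX,p@EY)"
```

```text
[0.5525 0.3338 0.0179] [ 179.2144   -0.8238 -163.5526] [  47.7422   29.1627  -15.2776   -1.5316  -45.8657 -120.2309]
-0.0694558641912872 -0.0005660779167185707
```

View pics/ab2.png

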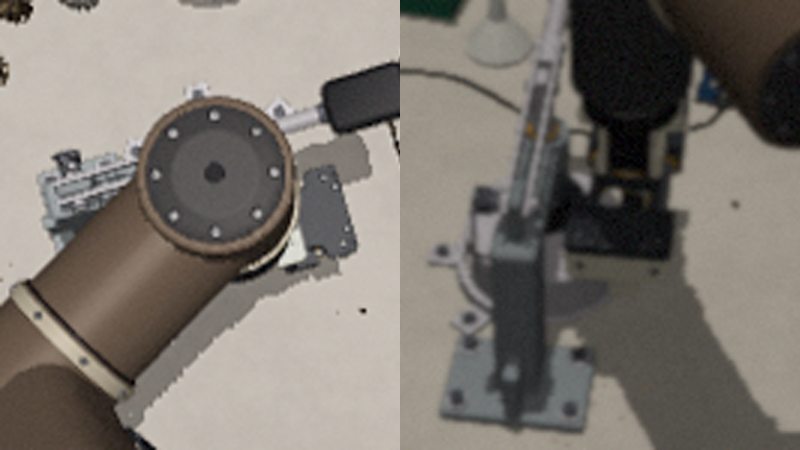

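The wrist hides most of the tin in the top view. It sits in the nest, roughly 3 mm short of fully seated, so I'll creep on and watch the force.

Emit:
play_rows --rows '[[[0.36,-0.002,0,0,0],[0.36,-0.003,0,0,0],[0.36,-0.004,0,0,0],[0.36,-0.005,0,0,0],[0.36,-0.006,0,0,0],[0.36,-0.006,0,0,0],[0.36,-0.006,0,0,0],[0.36,-0.006,0,0,0]]]'

```text
time_s: 7.63
tcp_pos: [0.555, 0.3345, 0.0178]
eef_rot: [179.2, -0.9, -163.5]
contact_force: [-4.1, -1.2, 1.7]
gripper_width: 0.0562
gripper_force: 2.6
```

Emit:
play_rows --rows '[[[0.36,-0.001,0,0,0],[0.36,-0.002,0,0,0],[0.36,-0.003,0,0,0],[0.36,-0.004,0,0,0],[0.36,-0.004,0,0,0],[0.36,-0.004,0,0,0],[0.36,-0.004,0,0,0],[0.36,-0.004,0,0,0]]]'

```text
time_s: 8.3
tcp_pos: [0.5554, 0.3345, 0.0175]
eef_rot: [179.3, -1.0, -163.6]
contact_force: [-10.4, -1.1, 4.2]
gripper_width: 0.0562
gripper_force: 5.0
```

Emit:
play_rows --rows '[[[0.36,0.02,0,0,0],[0.36,0.06,0,0,0],[0.36,0.12,0,0,0],[0.36,0.18,0,0,0],[0.36,0.22,0,-0.05,0],[0.36,0.22,0,-0.12,0],[0.36,0.22,0,-0.2,0],[0.36,0.22,0,-0.28,0]]]'

```text
time_s: 8.97
tcp_pos: [0.4541, 0.3028, 0.1614]
eef_rot: [179.2, -0.7, -163.5]
contact_force: [0.4, 1.6, 0.0]
gripper_width: 0.0563
gripper_force: 0.0
```

Emit:
play_rows --rows '[[[1,0,0.0,-0.1,0],[1,0,0,-0.2,0],[1,0,0,-0.3,0],[1,0,-0.1,-0.3,0],[1,0,-0.2,-0.3,0],[1,0,-0.3,-0.3,0],[1,0,-0.4,-0.3,0],[1,0,-0.4,-0.3,0]]]'

```text
time_s: 9.63
tcp_pos: [0.5142, 0.1078, 0.3077]
eef_rot: [179.2, -0.6, -163.5]
contact_force: [1.1, -0.0, -0.5]
gripper_width: 0.0085
gripper_force: 0.0
```

```bash
python3 tin.py 3
```

```text
[0.5147 0.1055 0.3073] [ 179.2566   -0.6937 -163.8125] [  32.2911    4.2881   -9.4852   -0.9316  -76.6886 -105.8899]
```

View pics/ab3.png

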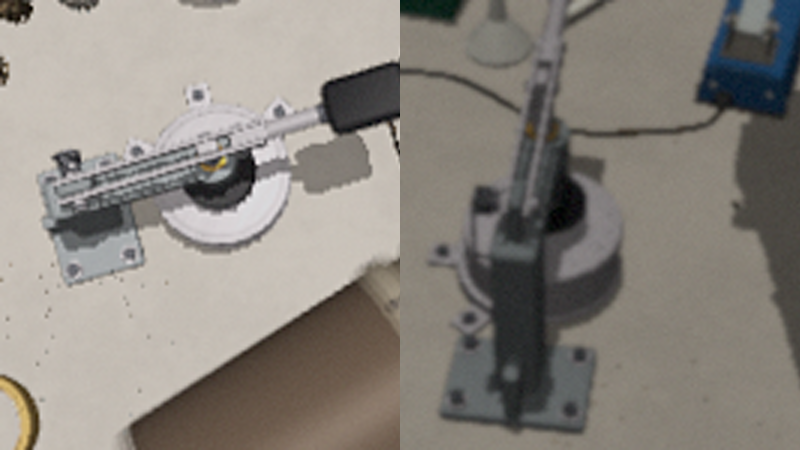

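The tin is seated in the half-moon, with its lid spanning about x 156–290 and its bottom edge at 246 in the left crop. Foot and lever are still raised. I'll fit the lid edge as a check, then go to the pad.

```bash
python3 - <<'E'
from h import *
np.set_printoptions(precision=4,suppress=True)
# lid: right 290 at y~177, bottom 246 at x~224
t=ray("top",220+(223.5)/3-.5,180+(246.5-69.5)/3-.5,.054)[:2];print("tin",t,(t-N)@EX,(t-N)@EY)
g=cv2.imread("pics/t3.png");m=(g.max(2)<75).astype(np.uint8);m[:195]=0;m[230:]=0;m[:,:322]=0;m[:,362:]=0
n,l,s,c=cv2.connectedComponentsWithStats(m);i=1+np.argmax(s[1:,4]);k,_=cv2.findContours((l==i).astype(np.uint8),0,2)
q=cv2.minAreaRect(k[0]);print(s[i],q)
pd=ray("top",*q[0],.222)[:2];print("pad",pd,"model",N-.135*EY)
for z in(.32,.236):frac(*pd,z,-163.6)
E
```

```text
tin [0.6168 0.3506] -0.0031059147284373434 -0.002676938718774922
[327 199  31  26 519] ((341.7016906738281, 213.27674865722656), (19.751550674438477, 32.09627151489258), 72.34986877441406)
pad [0.6531 0.2285] model [0.6572 0.2245]
share [-0.3341  0.1595 -0.0273] turn -0.0025
share [-0.3362  0.1573  0.1407] turn -0.0025
```

Emit:
play_rows --rows '[[[1,-0.15,0.1,0,0],[1,-0.3,0.15,0,0],[1,-0.338,0.158,0,0],[1,-0.338,0.158,0,0],[1,-0.338,0.158,0.05,0],[1,-0.338,0.158,0.1,0],[1,-0.338,0.158,0.12,0],[1,-0.338,0.158,0.12,0]]]' --squeeze 20

```text
time_s: 10.4
tcp_pos: [0.6508, 0.2336, 0.2418]
eef_rot: [179.3, -1.1, -163.5]
contact_force: [-0.7, -0.5, -0.1]
gripper_width: 0.0008
gripper_force: 0.0
```

Emit:
play_rows --rows '[[[1,0,0,0.01,0],[1,0,0,0.02,0],[1,0,0,0.03,0],[1,0,0,0.04,0],[1,0,0,0.05,0],[1,0,0,0.06,0],[1,0,0,0.07,0],[1,0,0,0.07,0]]]'

```text
time_s: 11.07
tcp_pos: [0.6514, 0.2339, 0.2094]
eef_rot: [179.2, -0.9, -163.6]
contact_force: [1.1, -1.3, 2.5]
gripper_width: 0.0002
gripper_force: 1.4
```

Emit:
play_rows --rows '[[[1,0,0,0.008,0],[1,0,0,0.016,0],[1,0,0,0.024,0],[1,0,0,0.032,0],[1,0,0,0.04,0],[1,0,0,0.048,0],[1,0,0,0.055,0],[1,0,0,0.055,0]]]'

```text
time_s: 11.73
tcp_pos: [0.6513, 0.2341, 0.1826]
eef_rot: [179.2, -0.8, -163.6]
contact_force: [1.3, -4.5, 4.7]
gripper_width: 0.001
gripper_force: 2.7
```

Emit:
play_rows --rows '[[[1,0,0,0.002,0],[1,0,0,0.004,0],[1,0,0,0.006,0],[1,0,0,0.008,0],[1,0,0,0.01,0],[1,0,0,0.012,0],[1,0,0,0.012,0],[1,0,0,0.012,0]]]'

```text
time_s: 12.4
tcp_pos: [0.6513, 0.2341, 0.1777]
eef_rot: [179.2, -0.8, -163.5]
contact_force: [0.9, -3.8, 9.2]
gripper_width: 0.0009
gripper_force: 4.3
```

Emit:
play_rows --rows '[[[1,0,0,0.002,0],[1,0,0,0.004,0],[1,0,0,0.006,0],[1,0,0,0.008,0],[1,0,0,0.01,0],[1,0,0,0.012,0],[1,0,0,0.012,0],[1,0,0,0.012,0]]]'

```text
time_s: 13.07
tcp_pos: [0.6514, 0.2342, 0.1729]
eef_rot: [179.3, -0.7, -163.5]
contact_force: [-1.5, -3.8, 15.8]
gripper_width: 0.0004
gripper_force: 7.5
```

Emit:
play_rows --rows '[[[1,0,0,0.002,0],[1,0,0,0.003,0],[1,0,0,0.004,0],[1,0,0,0.004,0],[1,0,0,0.004,0],[1,0,0,0.004,0],[1,0,0,0.004,0],[1,0,0,0.004,0]]]'

```text
time_s: 13.73
tcp_pos: [0.6513, 0.2343, 0.1712]
eef_rot: [179.2, -0.7, -163.5]
contact_force: [-2.3, -4.1, 15.4]
gripper_width: 0.0006
gripper_force: 8.0
```

Emit:
play_rows --rows '[[[1,0,0,0.002,0],[1,0,0,0.003,0],[1,0,0,0.004,0],[1,0,0,0.005,0],[1,0,0,0.005,0],[1,0,0,0.005,0],[1,0,0,0.005,0],[1,0,0,0.005,0]]]'

```text
time_s: 14.4
tcp_pos: [0.6514, 0.2344, 0.169]
eef_rot: [179.2, -0.7, -163.5]
contact_force: [-3.2, -4.4, 16.4]
gripper_width: 0.0006
gripper_force: 8.6
```

```bash
python3 - <<'E'
from h import *
np.set_printoptions(precision=4,suppress=True)
s=r.capture("side")[:,:,::-1];g=r.capture("top")[:,:,::-1]
A=cv2.resize(s[160:310,270:370],None,fx=4,fy=4,interpolation=cv2.INTER_CUBIC)
B=cv2.resize(g[180:330,270:370],None,fx=4,fy=4,interpolation=cv2.INTER_CUBIC)
cv2.imwrite("pics/hold.png",np.hstack([A,B]));st=r.get_state();print(st["tcp_pos"],st["contact_force"])
E
```

```text
[0.6513 0.2344 0.169 ] [-2.7028 -3.32   17.1961]
```

View pics/hold.png

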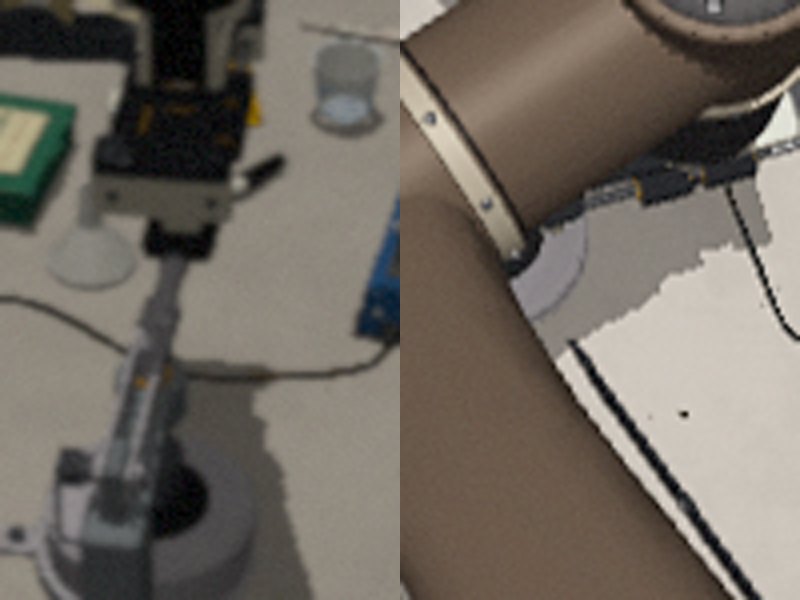

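The side view shows the foot seated on the lid, the gripper on the palm pad and the funnel untouched. Force and geometry put the foot at roughly 4–5 mm, so I'll go one millimetre further and settle.

Emit:
play_rows --rows '[[[1,0,0,0.001,0],[1,0,0,0.002,0],[1,0,0,0.002,0],[1,0,0,0.002,0],[1,0,0,0.002,0],[1,0,0,0.002,0],[1,0,0,0.002,0],[1,0,0,0.002,0]]]'

```text
time_s: 15.17
tcp_pos: [0.6513, 0.2344, 0.1681]
eef_rot: [179.2, -0.7, -163.5]
contact_force: [-4.5, -3.9, 17.4]
gripper_width: 0.0002
gripper_force: 8.9
```

Emit:
play_rows --rows '[[[1,0,0,0,0],[1,0,0,0,0],[1,0,0,0,0],[1,0,0,0,0],[1,0,0,0,0],[1,0,0,0,0],[1,0,0,0,0],[1,0,0,0,0]]]'

```text
time_s: 15.83
tcp_pos: [0.6513, 0.2344, 0.1681]
eef_rot: [179.2, -0.7, -163.5]
contact_force: [-4.1, -3.7, 17.6]
gripper_width: 0.0005
gripper_force: 8.9
```

Steady at 17.5 N and z 0.168, so I'm handing in.

```bash
python3 -c "
from plant import r
print(r.close_job())"
```

```text
the job is handed in; nothing more can be done
None
```

I slid the tin into the nest until it stopped against the fence, pressed the lever down and handed the job in still holding it at about 17.5 N; the dark ring wasn't visible, so the foot squeeze (about 4–5 mm) is inferred from force and height, and no verdict came back.

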